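# Read the code on a slip yoke with a contact reader

## Task

Take the hand-held code reader from its holder and read the square code on the end face of the forked shaft: set the reader's nose on the code between the two ears, square to the face, and press gently until the loose fork has bottomed in its sleeve and the sprung nose is about half way in (not hard against its stop), then hold it still like that for a good second. Hang the reader back in its holder, and do not touch the flanged shaft with the reader or disturb the loose things on the bench.

Things in the scene. Friction and masses are not known exactly. Their poses are not given: they have to be found in the camera images.
- reader: Hand-held code reader, 160 mm tall, 0.22 kg, hanging nose down. Origin at the tip of the nose when fully out; z up its axis. From the tip: rubber nose, 14 mm diameter, z 0 to 34 mm, sliding in against a spring; black round body, 26 mm diameter, to z 85; rubber collar, 48 mm diameter, z 85 to 92; grey square handle, 24 x 24 mm, sides along its x and y, z 92 to 160. Grip the handle at about z 125.
- nose_tip (a point): Centre of the end of the reader's nose (moves with the nose).
- nose (a joint): How far the sprung nose is pushed into the reader (m): 0 fully out, 0.008 at its stop. It begins to yield at about 4 N, then takes 0.9 N per mm (about 8 N at half way).
- holder: Fixed holder of the reader. Origin under the centre of its 120 x 110 mm base. An upright plate at x 45 to 53 mm, 110 mm tall, carries two level rails along x (x -37 to 48), tops at z 110 mm, 34 mm gap between them, centred on y = 0. The reader hangs between them by its collar, its axis near the holder's origin in plan, its tip 25 mm above the bench.
- fork: Forked end of a shaft, a loose steel slip yoke. Origin at the centre of its end face, on the 20 mm square code; z is the face's outward normal, 35 degrees from vertical, leaning to -x of fork_cradle. Face 72 mm diameter. Ears at y = +-29 mm, 46 mm clear between, rise 34 mm. Pressed (about 3 N) it slides 5 to 25 mm along -z until it bottoms: unseen, must be felt. It stays where left.
- fork_cradle: Fixed grey steel cradle of the forked shaft, base 150 x 110 mm, origin under the centre of the base; holds the inclined sleeve (48 mm diameter). The whole stands about 165 mm tall at most.
- flange: End of the other shaft, same cradle and slope, but a plain round flange, 72 mm diameter, with six bolt heads and no ears; it carries a code too, which is not wanted. Origin at the centre of its end face, z the outward normal. Fixed; leave it alone.
- flange_cradle: Fixed grey steel cradle of the flanged shaft, base 150 x 110 mm, origin under the centre of the base.
- carton: Open blue carton, 90 x 120 x 60 mm, loose; bystander. Origin under its centre.
- wrench: Steel wrench, 160 mm long along x, lying on the bench; bystander. Origin under its middle.
- bearing: Steel bearing ring, 52 mm outside diameter, 16 mm tall; bystander. Origin under its centre.
- jar: Closed jar with a metal lid, 60 mm diameter, 80 mm tall; bystander. Origin under its centre.

How it is judged:
On the way:
1. the reader's nose is on the fork's code, square to the face, pressed part way in and held still for a second (distance between nose_tip and fork below 0.01 m and angle between the z axis of reader and the z axis of fork, either way round below 0.16 rad and value of joint nose between 0.0018 and 0.0072 m and contact force between reader and fork above 3 N and linear speed of reader below 0.02 m/s and linear speed of fork below 0.01 m/s), for 1 s.
At the end, for the whole second after the job is handed in: After the read (1 s hold within 10 mm of the code, 9 degrees of square, nose 1.8 to 7.2 mm in), the reader hangs released and at rest in its holder: within 20 mm of the holder's centre in plan, 4.5 degrees of vertical, tip 20 to 31 mm above the bench (horizontal distance between reader and holder below 0.02 m and angle between reader's own z axis and vertical below 0.08 rad and height (world z) of reader between 0.02 and 0.031 m and linear speed of reader below 0.02 m/s); the robot touches nothing.
It fails at once if the fork is pressed with more than 25 N (contact force between anything else and fork above 25 N).
It fails at once if the reader touches the flanged shaft (contact force between reader and flange above 1 N or contact force between reader and flange_cradle above 1 N).
It fails at once if a bystander is moved more than 20 mm (distance of any of carton, wrench, bearing, jar from where it was at the start of the episode above 0.02 m).
It also fails if it takes over 59 s, if anything falls off the work surface, if the arm or the gripper's body presses on something with over 40 N, if the wrist force passes 120 N, or if a joint passes its speed limit or range.

## Robot

A 6-joint arm with a two-finger parallel gripper is mounted at the origin on the work surface. World frame = base frame: x ahead of the robot, y to its left, z up, the work surface at z = 0. Lengths are in m, angles in rad, forces in N, time in s.
With the tool pointing down it reaches from about 0.425 to 0.95 m from the base axis. Payload 14.7 kg.
Tool frame: the origin (TCP) lies on the mounting face of the last link; the fingertips stand 173 mm ahead of it and the grasp point (between the pads) lies 155 mm ahead of it; z points along the fingers, y is the line along which they close (so a half turn about z gives the same grasp; the last joint's range is limited). The gripper opens to 85 mm and grips with 20 to 120 N. Pads are 22 mm wide; open, the fingers measure 114 mm over their backs; the gripper's body (76 mm by 85 mm) begins 54 mm behind the grasp point. The pads swing forward as they close: fully open they stand 13 mm farther back than shut.
Start: joints at [-1.149, 0.48, 1.596, -0, 1.065, -0.047], TCP at [0.294, -0.58, 0.405] pointing down, gripper open.
Joint ranges: [-2.75, 2.75], [-0.82, 2.05], [0.23, 2.67], [-1.56, 4.7], [0.09, 2.69], [-2.92, 2.92]. Speed limits (rad/s): [1.89, 1.89, 2.39, 3.01, 3.01, 3.01].

## Interface

Orientations are given as a unit quaternion [w, x, y, z].
In Python, from bench import state, read_camera, calibration, hand_in gives the robot as it stands.
- The arm moves only by the tool play_rows, never from a script. Its argument "rows" is text: rows parted by semicolons, each of 7 numbers parted by spaces: the shift along the tool's x, y, z in m, then the turn, a rotation vector about the tool's x, y, z in degrees, then the opening, from 0 (shut) to 1 (fully open). A call has 1 to 8 rows; each row shifts and turns the commanded pose from where the row before left it, along the tool's axes as they then stand; what a row does not reach is not made up. A row lasts 1/8 s, in which the tool goes at most 62.5 mm and 10.7 degrees, less where a joint would pass 70% of its speed; a pose out of reach is approached as far as the arm can. A call is refused whole if a number of a shift passes 0.0625 or a number of a turn 10.7, either way. A call with a gripper value outside its range is refused whole. The fingers move at their own pace and stop on an object; "force" is the grip in N (left out, the last holds). Time passes only in rows, so rows that do not move let the fingers close. It gives the time, the measured TCP pose, the force, the opening and the grip force at its end, in the units of the state.
- state(): the state, without advancing time (a new reading comes with each control period).
- read_camera(name): name is "side" or "top"; returns (picture, depth): 384x512x3 uint8, blue, green, red; 384x512 float32, m along the optical axis (not along the pixel's ray), 0 where there is no reading.
- calibration(name): a dict with "camera_matrix" (3x3 intrinsics, pixels), "position" and "orientation" of the camera in the world. Camera axes: x right, y down, z forward; pixel columns grow to the right and rows downward; lengths in m; the calibration is good to about 2 mm. A picture is of the moment at which its call begins. calibration takes no time and is no camera call.
- hand_in(): hands the job in; it is judged then, once.
The state is a dict: "t": time; "joints": joint angles; "dq": joint speeds; "joint_torque": joint torques, N m; "tcp_pos": TCP position; "eef_rot": TCP orientation; "force": force on the tool from outside, world axes, zero at the start; "ft_torque": the same for the moment, N m; "grip_width": finger opening in m; "finger_force": force on a finger pad.
Only numpy, scipy, OpenCV 4.12 (cv2) and the standard library are available. Lean on these libraries where they do the work, as an engineer would, in place of code of your own. Each camera call takes 0.05 s, during which the arm holds its last target. There are 200 camera calls.

## Working session

There is one attempt and no reset: what is moved stays moved. The work goes in short steps, Python scripts to look and compute and a tool call to move; the robot and the scene stay as the last step left them, time stands still between calls to the robot, and variables do not carry over. Pictures are saved under pics/ and viewed, at most 10 in all, crops included, and the job is handed in when it is done.

Besides the shell and the picture viewer there is one more tool, called after ">>>" as a command line: name --argument value ..., lists and objects as JSON in quotes. play_rows: Moves the arm, as the interface text tells. Its arguments: {"type":"object","properties":{"rows":{"type":"string"},"force":{"type":"number"}},"required":["rows"]}

```bash
mkdir -p pics
cat > h.py <<'E'
import numpy as np, cv2
from scipy.spatial.transform import Rotation as R
from bench import state, read_camera, calibration, hand_in
def rot(q): return R.from_quat([q[1],q[2],q[3],q[0]])
def cloud(name,d):
    c=calibration(name);K=np.array(c["camera_matrix"]);v,u=np.mgrid[:384,:512]
    p=np.stack([(u-K[0,2])/K[0,0]*d,(v-K[1,2])/K[1,1]*d,d],-1)
    return p@rot(c["orientation"]).as_matrix().T+np.array(c["position"])
E
python3 - <<'E'
from h import *
for n in("top","side"):
    im,d=read_camera(n);np.savez(n+".npz",im=im,d=d);cv2.imwrite(f"pics/{n}0.png",cv2.resize(im,(800,600),interpolation=cv2.INTER_CUBIC))
    print(calibration(n))
print(state())
E
```

```text
{'camera_matrix': array([[448.88933807,   0.        , 249.44539626],
       [  0.        , 448.88933807, 189.07768103],
       [  0.        ,   0.        ,   1.        ]]), 'position': array([0.33287676, 0.07587359, 1.21590452]), 'orientation': array([-0.05699411,  0.71122064, -0.69612146,  0.07957252])}
{'camera_matrix': array([[472.88789917,   0.        , 256.15707356],
       [  0.        , 472.88789917, 187.60109988],
       [  0.        ,   0.        ,   1.        ]]), 'position': array([-0.04012658,  0.64985636,  0.84819404]), 'orientation': array([ 0.1568252 , -0.36984452,  0.83492246, -0.37619859])}
{'t': 0.1, 'joints': array([-1.14859385e+00,  4.80816625e-01,  1.59683020e+00, -1.90573450e-05,
        1.06508590e+00, -4.65671677e-02]), 'dq': array([ 2.43406668e-04, -1.18821308e-03, -3.14666307e-03,  2.64418576e-05,
       -7.79307857e-04, -2.58622820e-03]), 'joint_torque': array([ 2.43517234e-04, -9.52259731e+01, -4.31041789e+01, -1.18434682e-04,
        5.27559125e-03,  2.63624386e-06]), 'tcp_pos': array([ 0.29362254, -0.57969629,  0.40409842]), 'eef_rot': array([-5.58453664e-04,  9.72656165e-01,  2.32249131e-01, -1.14620945e-04]), 'force': array([ 0.26085922, -0.25185442,  0.23420169]), 'ft_torque': array([-0.0204142 , -0.02935513, -0.01444168]), 'finger_force': 0.0, 'grip_width': 0.08560543682506569}
```

View pics/top0.png

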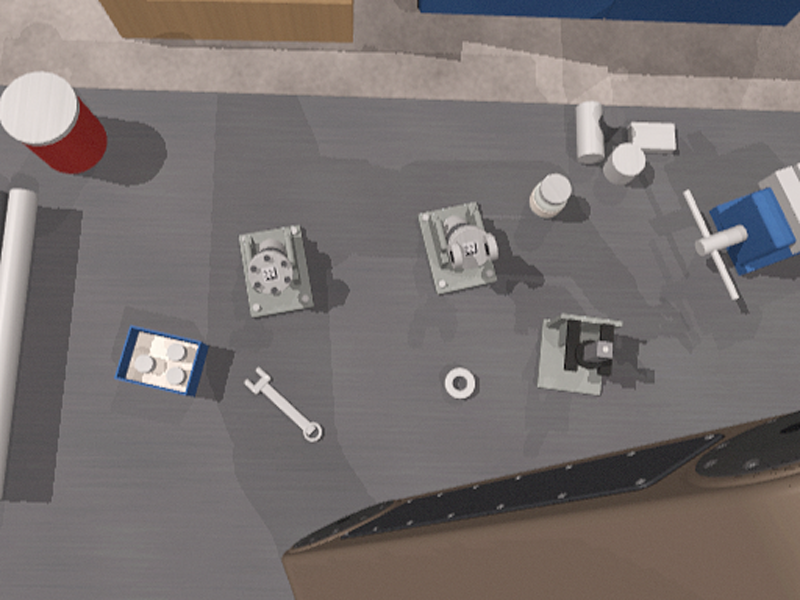

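View pics/side0.png

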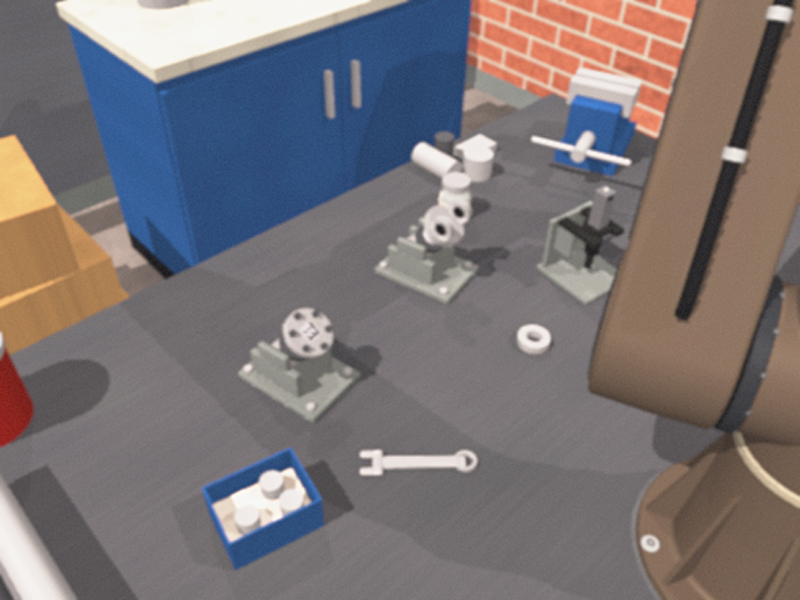

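The top view shows the fork at about (470,248), the flange at (268,272) and the reader handle top at (605,350). The bearing is at (460,383) and the jar at (550,195). The side view shows the same layout, with the fork at (443,228) and the reader at (603,215).

Run:
```python
from h import *
T=np.load("top.npz");S=np.load("side.npz")
a=cv2.resize(T["im"][120:220,255:405],(800,533),interpolation=cv2.INTER_CUBIC);cv2.imwrite("pics/c1.png",a)
P=cloud("top",T["d"]);Q=cloud("side",S["d"])
def show(n,u,v,P): print(n,P[round(v/1.5625),round(u/1.5625)].round(4))
for n,u,v in[("b1",424,216),("b2",475,207),("b3",492,280),("b4",443,290),("h1",546,322),("h2",617,322),("h3",600,390),("h4",541,386),("handle",605,350),("jar",555,186),("bench",400,350),("bearing",460,371),("code",471,248)]:show(n,u,v,P)
# fork region points
for nm,A in(("top",P),("side",Q)):
    X=A.reshape(-1,3);c=P[159,301]
    m=(np.linalg.norm(X[:,:2]-c[:2],axis=1)<.06)&(X[:,2]>.07);X=X[m];print(nm,len(X),X.min(0),X.max(0))
    best=None;rng=np.random.default_rng(0)
    for _ in range(3000):
        p=X[rng.choice(len(X),3,False)];n=np.cross(p[1]-p[0],p[2]-p[0]);l=np.linalg.norm(n)
        if l<1e-5: continue
        n/=l;n*=np.sign(n[2])
        if not .72<n[2]<.9: continue
        k=abs((X-p[0])@n)<.002
        if best is None or k.sum()>best.sum():best=k
    Y=X[best];c=Y.mean(0);n=np.linalg.svd(Y-c)[2][2];n*=np.sign(n[2]);print(best.sum(),c.round(4),n.round(3),np.degrees(np.arccos(n[2])),np.degrees(np.arctan2(n[1],n[0])))
# handle top
X=P.reshape(-1,3);c=P[224,387]
for A in(P,Q):
    X=A.reshape(-1,3);m=(np.linalg.norm(X[:,:2]-c[:2],axis=1)<.04)&(X[:,2]>.172)&(X[:,2]<.2);Y=X[m];print("handle",len(Y),Y.mean(0).round(4),np.median(Y[:,2]),cv2.minAreaRect(Y[:,:2].astype(np.float32)) if len(Y)>3 else 0)
# bases by height
for nm,c,r in(("fork",P[159,301],.11),("holder",c,.1)):
    X=P.reshape(-1,3);m=(np.linalg.norm(X[:,:2]-c[:2],axis=1)<r)&(X[:,2]>.005)&(X[:,2]<.03)
    print(nm,m.sum(),cv2.minAreaRect((X[m][:,:2]*1000).astype(np.float32)))
```

```text
b1 [ 0.7151 -0.018   0.0162]
b2 [ 0.7366 -0.1112  0.0125]
b3 [ 0.6016 -0.1407  0.014 ]
b4 [0.3329 0.0759 1.2159]
h1 [ 0.5287 -0.2336  0.0129]
h2 [ 0.5158 -0.326   0.1087]
h3 [ 0.4116 -0.3279  0.0056]
h4 [ 0.4173 -0.2235  0.0099]
handle [ 0.46   -0.2767  0.1874]
jar [ 0.7546 -0.2385  0.0798]
bench [ 0.4755  0.0193 -0.0026]
bearing [ 0.4405 -0.082   0.0176]
code [ 0.6283 -0.0862  0.1219]
top 843 [ 0.59215687 -0.12637375  0.07009531] [ 0.68738811 -0.03670953  0.15611958]
297 [ 0.6304 -0.0863  0.1221] [-0.564 -0.128  0.816] 35.362303018113806 -167.21070331927473
side 857 [ 0.59144639 -0.12587148  0.07003253] [ 0.68050428 -0.03391627  0.15235561]
160 [ 0.6285 -0.0857  0.1185] [-0.545 -0.16   0.823] 34.63413145525884 -163.67111133247175
handle 121 [ 0.4604 -0.2751  0.1844] 0.18480074110253586 ((0.4607936441898346, -0.2760709226131439), (0.02350960485637188, 0.023871922865509987), 83.1387710571289)
handle 94 [ 0.4587 -0.2715  0.1806] 0.18154261831237195 ((0.46065765619277954, -0.27359074354171753), (0.026552647352218628, 0.025352125987410545), 2.013106346130371)
fork 1008 ((631.4000854492188, -85.80177307128906), (209.18359375, 204.4430389404297), 8.637004852294922)
holder 1035 ((461.94769287109375, -278.88671875), (172.6682891845703, 189.63796997070312), 85.76265716552734)
```

View pics/c1.png

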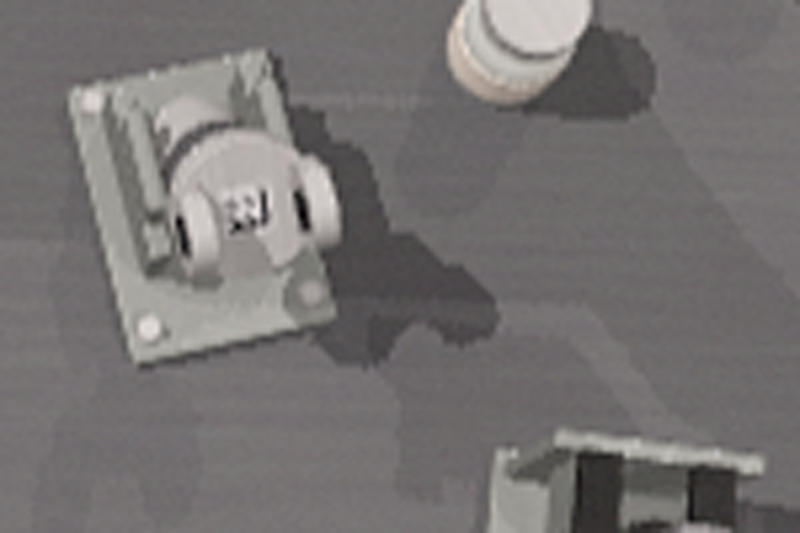

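Crop (scale 5.33): the code is at about (247,210). The ears are at (200,232) and (320,200), with the cradle base corners at (72,92), (268,52), (335,318) and (137,362).

```bash
cat >> h.py <<'E'
def ray(name,u,v,z):
    c=calibration(name);K=np.array(c["camera_matrix"]);p=np.array(c["position"])
    d=rot(c["orientation"]).apply([(u-K[0,2])/K[0,0],(v-K[1,2])/K[1,1],1]);return p+d*(z-p[2])/d[2]
E
python3 - <<'E'
from h import *
T=np.load("top.npz");P=cloud("top",T["d"])
print("bench z",np.median(P[230:250,200:270,2]))
def an(a,b): d=b-a;return np.degrees(np.arctan2(d[1],d[0])).round(1),np.hypot(*d[:2]).round(4)
c=[ray("top",255+u/5.333,120+v/5.333,.013) for u,v in((72,92),(268,52),(335,318),(137,362))]
print(np.mean(c,0),an(c[3],c[0]),an(c[2],c[1]),an(c[1],c[0]),an(c[2],c[3]))
e=[P[round(120+v/5.333)-1:round(120+v/5.333)+2,round(255+u/5.333)-1:round(255+u/5.333)+2].reshape(-1,3) for u,v in((200,232),(320,195),(247,210))];print(np.median(e,1))
print("code",ray("top",255+247/5.333,120+210/5.333,.122))
h=[ray("top",u/1.5625,v/1.5625,.01) for u,v in((545,320),(538,388),(601,395))];print("holder",h,an(h[1],h[0]),an(h[2],h[1]))
X=P.reshape(-1,3);m=(abs(X[:,0]-.46)<.09)&(abs(X[:,1]+.277)<.08)&(X[:,2]>.1)&(X[:,2]<.116);Y=X[m]
pl=Y[Y[:,0]>Y[:,0].max()-.012];print("plate/rails",len(Y),Y.min(0),Y.max(0),cv2.minAreaRect((Y[:,:2]*1000).astype(np.float32)))
cv2.imwrite("pics/c2.png",cv2.resize(T["im"][195:260,335:410],(690,598),interpolation=cv2.INTER_CUBIC))
E
```

```text
bench z 0.00022427957536486076
[ 0.65900226 -0.08020217  0.013     ] (np.float64(13.7), np.float64(0.1478)) (np.float64(13.4), np.float64(0.1469)) (np.float64(103.6), np.float64(0.1065)) (np.float64(104.1), np.float64(0.1057))
[[ 0.60740389 -0.06208251  0.15123262]
 [ 0.62621888 -0.11655313  0.15225131]
 [ 0.62831205 -0.08583849  0.12193687]]
code [ 0.62733139 -0.08700359  0.122     ]
holder [array([ 0.53244459, -0.23387009,  0.01      ]), array([ 0.41362287, -0.21880778,  0.01      ]), array([ 0.40385275, -0.32789938,  0.01      ])] (np.float64(-7.2), np.float64(0.1198)) (np.float64(84.9), np.float64(0.1095))
plate/rails 639 [ 0.42955027 -0.33197769  0.10019112] [ 0.52657669 -0.23299577  0.1159464 ] ((477.26739501953125, -278.0670166015625), (99.95635986328125, 90.57984161376953), 83.68772888183594)
```

View pics/c2.png

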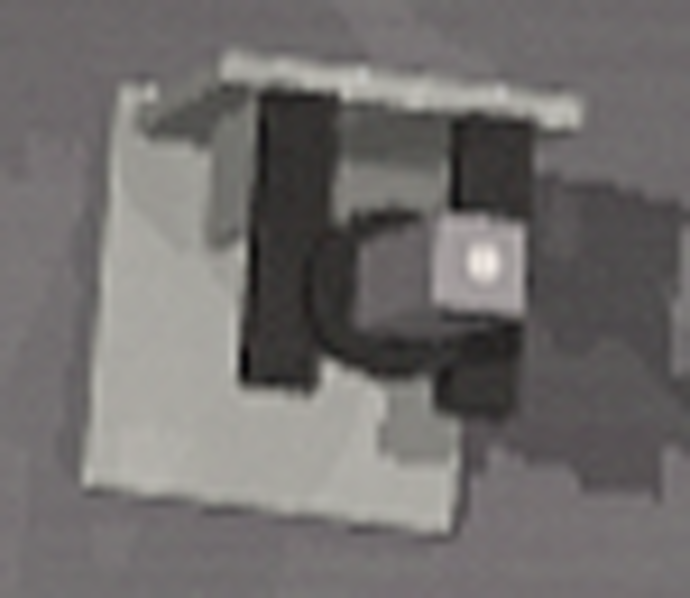

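```bash
cat >> h.py <<'E'
def plan(p1,R1,n,g,p0=None,R0=None):
    s=state();p0=np.array(s["tcp_pos"]) if p0 is None else p0;R0=rot(s["eef_rot"]) if R0 is None else R0
    w=(R0.inv()*R1).as_rotvec()/n;step=(np.array(p1)-p0)/n;out=[]
    for k in range(n):
        Rk=R0*R.from_rotvec(w*k);d=Rk.inv().apply(step)
        out.append("%.4f %.4f %.4f %.2f %.2f %.2f %g"%(*d,*np.degrees(w),g))
    print("; ".join(out) if n<9 else "; ".join(out[:8])+"\n"+"; ".join(out[8:]))
def down(yaw): return R.from_euler("z",yaw,degrees=True)*R.from_euler("x",180,degrees=True)
N=np.array([-.5575,-.1349,.8192]);CODE=np.array([.6278,-.0865,.122]);RD=np.array([.4605,-.276])
E
python3 - <<'E'
from h import *
plan([*RD,.405],down(-6.5),8,1)
E
```

```text
0.0358 -0.0244 -0.0001 -0.01 0.00 4.17 1; 0.0339 -0.0270 -0.0001 -0.01 0.00 4.17 1; 0.0318 -0.0294 -0.0001 -0.01 0.00 4.17 1; 0.0296 -0.0316 -0.0001 -0.01 0.00 4.17 1; 0.0272 -0.0337 -0.0001 -0.01 0.00 4.17 1; 0.0247 -0.0356 -0.0001 -0.01 0.00 4.17 1; 0.0221 -0.0373 -0.0001 -0.01 0.00 4.17 1; 0.0193 -0.0388 -0.0001 -0.01 0.00 4.17 1
```

>>> play_rows --rows "0.036 -0.0245 0 0 0 4.2 1; 0.034 -0.027 0 0 0 4.2 1; 0.032 -0.0295 0 0 0 4.2 1; 0.0295 -0.0315 0 0 0 4.2 1; 0.027 -0.0335 0 0 0 4.2 1; 0.0245 -0.0355 0 0 0 4.2 1; 0.022 -0.0375 0 0 0 4.2 1; 0.0195 -0.039 0 0 0 4.2 1" --force 60

```text
t: 1.1
tcp_pos: [0.4616, -0.2747, 0.4045]
eef_rot: [-0.0, 0.998, -0.06, -0.0]
force: [0.5, -0.1, -0.7]
grip_width: 0.0854
finger_force: 0.0
```

Run:
```python
from h import *
plan([*RD,.305],down(-6.5),5,1)
```

```text
-0.0002 0.0003 0.0199 -0.00 0.00 -0.08 1; -0.0002 0.0003 0.0199 -0.00 0.00 -0.08 1; -0.0002 0.0003 0.0199 -0.00 0.00 -0.08 1; -0.0002 0.0003 0.0199 -0.00 0.00 -0.08 1; -0.0002 0.0003 0.0199 -0.00 0.00 -0.08 1
```

>>> play_rows --rows "-0.001 0.0015 0.03 0 0 -0.4 1; 0 0 0.03 0 0 0 1; 0 0 0.03 0 0 0 1; 0 0 0.01 0 0 0 1; 0 0 0 0 0 0 1; 0 0 0 0 0 0 0; 0 0 0 0 0 0 0; 0 0 0 0 0 0 0" --force 60

```text
t: 2.1
tcp_pos: [0.4601, -0.2776, 0.3053]
eef_rot: [0.0, 0.998, -0.055, 0.0]
force: [-0.3, 0.6, -0.2]
grip_width: 0.0323
finger_force: 0.0
```

>>> play_rows --rows "0 0 0 0 0 0 0; 0 0 0 0 0 0 0; 0 0 0 0 0 0 0; 0 0 -0.002 0 0 0 0; 0 0 0 0 0 0 0" --force 60

```text
t: 2.72
tcp_pos: [0.46, -0.2774, 0.3068]
eef_rot: [-0.0, 0.998, -0.055, 0.0]
force: [0.2, 0.7, -3.2]
grip_width: 0.0232
finger_force: 58.8
```

>>> play_rows --rows "0 0 -0.01 0 0 0 0; 0 0 -0.02 0 0 0 0; 0 0 -0.02 0 0 0 0; 0 0 -0.02 0 0 0 0; 0 0 -0.02 0 0 0 0; 0 0 -0.02 0 0 0 0; 0 0 -0.01 0 0 0 0; 0 0 0 0 0 0 0"

```text
t: 3.72
tcp_pos: [0.46, -0.2775, 0.4273]
eef_rot: [0.0, 0.998, -0.055, 0.0]
force: [-0.2, 0.7, -2.4]
grip_width: 0.0234
finger_force: 59.0
```

Run:
```python
from h import *
im,d=read_camera("side");cv2.imwrite("pics/s1.png",cv2.resize(im[60:210,300:470],(680,600),interpolation=cv2.INTER_CUBIC))
s=state();print(s)
R0=rot(s["eef_rot"]);a=np.cross([0,0,-1],-N);a*=np.radians(35)/np.linalg.norm(a)
R1=R.from_rotvec(a)*R0;print(R1.as_matrix())
plan(CODE+N*.34,R1,8,0)
```

```text
{'t': 3.775, 'joints': array([-5.99177200e-01,  2.99169710e-01,  1.82941243e+00, -3.87990009e-06,
        1.01288152e+00,  1.08224139e+00]), 'dq': array([ 0.00083105,  0.0113638 ,  0.01213309, -0.00058318, -0.00530344,
       -0.00050729]), 'joint_torque': array([ 1.83271046e-02, -7.77732396e+01, -4.35089457e+01,  2.26466625e-03,
        1.38123874e-01, -1.06156892e-04]), 'tcp_pos': array([ 0.45988385, -0.27737738,  0.42661306]), 'eef_rot': array([ 3.47835982e-05,  9.98470784e-01, -5.52819090e-02,  5.43416596e-05]), 'force': array([-0.19290449,  0.58346622, -2.52527817]), 'ft_torque': array([ 0.06687285, -0.00890844, -0.00524946]), 'finger_force': 58.99856507778168, 'grip_width': 0.023546809642607427}
[[ 0.82858829 -0.05048257  0.55757776]
 [-0.15039278 -0.97939069  0.13481802]
 [ 0.5392805  -0.1955643  -0.81910387]]
-0.0047 -0.0177 0.0033 1.49 4.11 0.00 0; -0.0049 -0.0176 0.0034 1.49 4.11 0.00 0; -0.0052 -0.0175 0.0035 1.49 4.11 0.00 0; -0.0054 -0.0175 0.0035 1.49 4.11 0.00 0; -0.0057 -0.0174 0.0036 1.49 4.11 0.00 0; -0.0059 -0.0173 0.0036 1.49 4.11 0.00 0; -0.0062 -0.0172 0.0036 1.49 4.11 0.00 0; -0.0065 -0.0171 0.0036 1.49 4.11 0.00 0
```

View pics/s1.png

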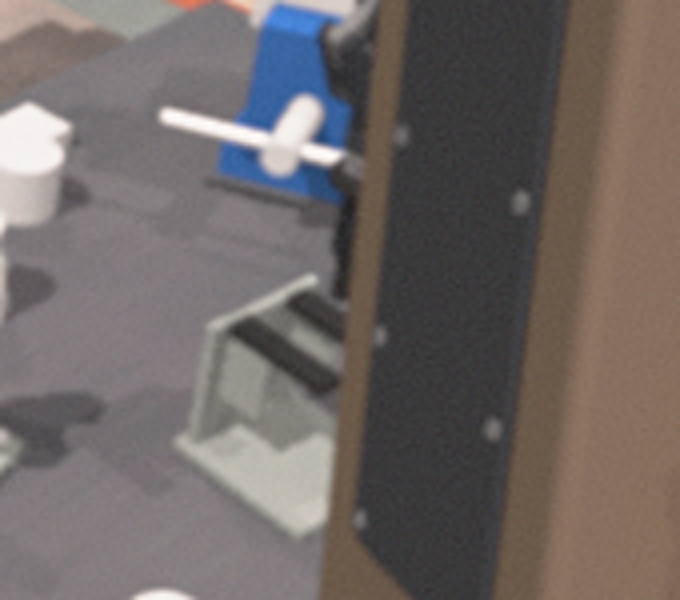

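The holder is empty. The arm mostly hides the reader, but its black body, collar and nose can be seen lifted clear near (345,200). Next I swing to the pre-press pose.

>>> play_rows --rows "-0.0047 -0.0177 0.0033 1.49 4.11 0 0; -0.0049 -0.0176 0.0034 1.49 4.11 0 0; -0.0052 -0.0175 0.0035 1.49 4.11 0 0; -0.0054 -0.0175 0.0035 1.49 4.11 0 0; -0.0057 -0.0174 0.0036 1.49 4.11 0 0; -0.0059 -0.0173 0.0036 1.49 4.11 0 0; -0.0062 -0.0172 0.0036 1.49 4.11 0 0; -0.0065 -0.0171 0.0036 1.49 4.11 0 0"

```text
t: 4.78
tcp_pos: [0.4377, -0.1318, 0.3998]
eef_rot: [-0.087, 0.952, -0.053, 0.288]
force: [1.5, 1.3, -2.0]
grip_width: 0.0234
finger_force: 59.2
```

>>> play_rows --rows "0 0 0 0 0 0 0; 0 0 0 0 0 0 0"

```text
t: 5.03
tcp_pos: [0.4384, -0.1328, 0.4005]
eef_rot: [-0.086, 0.953, -0.053, 0.287]
force: [0.4, -0.1, -3.1]
grip_width: 0.0231
finger_force: 59.3
```

Run:
```python
from h import *
s=state();R0=rot(s["eef_rot"]);p=s["tcp_pos"];z=R0.as_matrix()[:,2]
print(p,z,s["force"],s["joints"].round(2)); print("tip",p+z*.2803,"target",CODE+N*.06,"tool-frame err",R0.inv().apply(CODE-p),"ang",np.degrees(np.arccos(-z@N)))
A=[]
for n,r in(("top",(110,210,240,390)),("side",(100,200,220,370))):
    im,d=read_camera(n);np.savez(n+"1.npz",im=im,d=d);A.append(cv2.resize(im[r[0]:r[1],r[2]:r[3]],(450,300),interpolation=cv2.INTER_CUBIC))
cv2.imwrite("pics/pre.png",cv2.resize(np.vstack(A),(800,1066)[:2],interpolation=cv2.INTER_CUBIC) if 0 else np.vstack(A))
```

```text
[ 0.43840796 -0.13275763  0.40047433] [ 0.55558938  0.13429362 -0.82053986] [ 0.36722568 -0.07252397 -3.14486431] [-0.54  0.14  2.25  0.98  0.5   0.32]
tip [ 0.59413966 -0.09511513  0.17047701] target [ 0.59435  -0.094594  0.171152] tool-frame err [ 0.00059207 -0.00070971  0.3399356 ] ang nan<stdin>:3: RuntimeWarning: invalid value encountered in arccos
```

View pics/pre.png

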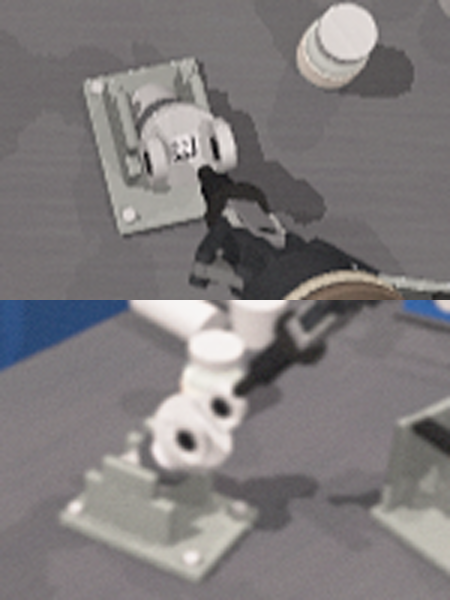

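The reader is in line with the slot. In the top crop the nose tip is at (204,172) and the code at (184,147). In the side crop the tip is at (240,388). I'll check these against the predicted tip.

Run:
```python
from h import *
def proj(n,p):
    c=calibration(n);K=np.array(c["camera_matrix"]);q=K@rot(c["orientation"]).inv().apply(p-np.array(c["position"]));return (q[:2]/q[2]).round(1)
s=state();R0=rot(s["eef_rot"]);p=s["tcp_pos"];z=R0.as_matrix()[:,2]
for k in(.2803,.263,.246): print([proj(n,p+z*k) for n in("top","side")])
print("code",[proj(n,CODE) for n in("top","side")])
A=[]
for n,r in(("top",(145,185,285,335)),("side",(100,160,270,345))):
    im=np.load(n+"1.npz")["im"];A.append(cv2.resize(im[r[0]:r[1],r[2]:r[3]],(375,300),interpolation=cv2.INTER_CUBIC))
cv2.imwrite("pics/pre2.png",np.vstack(A))
```

```text
[array([307.8, 167.4]), array([299.2, 129.9])]
[array([309.8, 170. ]), array([303.2, 126.5])]
[array([311.8, 172.5]), array([307.1, 123.1])]
code [array([301.1, 159.2]), array([286.1, 141.3])]
```

View pics/pre2.png

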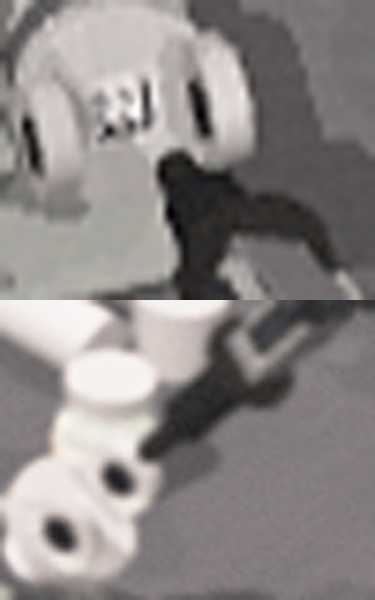

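>>> play_rows --rows "0.0006 -0.0007 0.015 0 0 0 0; 0 0 0.015 0 0 0 0; 0 0 0.012 0 0 0 0; 0 0 0.005 0 0 0 0; 0 0 0.003 0 0 0 0; 0 0 0 0 0 0 0"

```text
t: 5.88
tcp_pos: [0.4667, -0.1251, 0.3603]
eef_rot: [-0.087, 0.952, -0.053, 0.288]
force: [0.3, 0.3, -1.3]
grip_width: 0.0236
finger_force: 59.3
```

>>> play_rows --rows "0 0 0.002 0 0 0 0; 0 0 0.002 0 0 0 0; 0 0 0 0 0 0 0"

```text
t: 6.25
tcp_pos: [0.4689, -0.1245, 0.3569]
eef_rot: [-0.087, 0.952, -0.053, 0.288]
force: [0.1, -0.8, -2.3]
grip_width: 0.0237
finger_force: 59.3
```

>>> play_rows --rows "0 0 0.002 0 0 0 0; 0 0 0.002 0 0 0 0; 0 0 0 0 0 0 0"

```text
t: 6.62
tcp_pos: [0.4712, -0.1239, 0.3534]
eef_rot: [-0.087, 0.952, -0.053, 0.288]
force: [0.1, 0.5, -2.6]
grip_width: 0.0233
finger_force: 59.3
```

>>> play_rows --rows "0 0 0.002 0 0 0 0; 0 0 0.002 0 0 0 0; 0 0 0 0 0 0 0"

```text
t: 7.0
tcp_pos: [0.4734, -0.1234, 0.3502]
eef_rot: [-0.087, 0.952, -0.053, 0.288]
force: [0.0, 0.2, -2.4]
grip_width: 0.0236
finger_force: 59.5
```

>>> play_rows --rows "0 0 0.002 0 0 0 0; 0 0 0.001 0 0 0 0; 0 0 0 0 0 0 0"

```text
t: 7.38
tcp_pos: [0.4751, -0.123, 0.3478]
eef_rot: [-0.087, 0.952, -0.053, 0.288]
force: [-0.3, -0.6, -2.8]
grip_width: 0.0233
finger_force: 59.5
```

>>> play_rows --rows "0 0 0.002 0 0 0 0; 0 0 0.001 0 0 0 0; 0 0 0 0 0 0 0"

```text
t: 7.75
tcp_pos: [0.4768, -0.1226, 0.3453]
eef_rot: [-0.087, 0.952, -0.053, 0.288]
force: [-0.1, -0.5, -3.6]
grip_width: 0.0233
finger_force: 59.5
```

>>> play_rows --rows "0 0 0.001 0 0 0 0; 0 0 0.001 0 0 0 0; 0 0 0.001 0 0 0 0"

```text
t: 8.12
tcp_pos: [0.4784, -0.1222, 0.3429]
eef_rot: [-0.087, 0.952, -0.053, 0.288]
force: [-1.9, -0.0, -0.9]
grip_width: 0.0236
finger_force: 59.6
```

Run:
```python
from h import *
f=[]
A=[]
for n,r in(("top",(135,185,275,337)),("side",(110,170,250,325))):
    im,d=read_camera(n);A.append(cv2.resize(im[r[0]:r[1],r[2]:r[3]],(375,300),interpolation=cv2.INTER_CUBIC));f.append(state()["force"]@N)
print(f,state()["ft_torque"])
cv2.imwrite("pics/con.png",np.vstack(A))
```

```text
[np.float64(0.09818953610563735), np.float64(-1.7071257360123848)] [-0.10465128  0.57015124  0.01766197]
```

View pics/con.png

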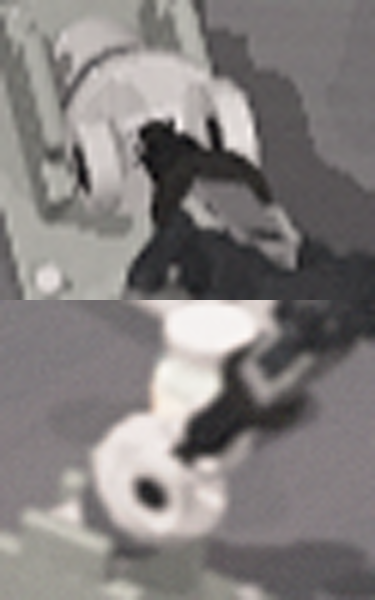

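In the top crop the nose is on the code at about (155,130), and contact has just begun. I keep pressing slowly and watch F·N, whose no-load baseline is about -2.5 N.

>>> play_rows --rows "0 0 0.0015 0 0 0 0; 0 0 0.0015 0 0 0 0"

```text
t: 8.48
tcp_pos: [0.4801, -0.1218, 0.3404]
eef_rot: [-0.087, 0.952, -0.053, 0.288]
force: [-1.1, 0.7, 0.2]
grip_width: 0.0234
finger_force: 59.6
```

>>> play_rows --rows "0 0 0.0015 0 0 0 0; 0 0 0.0015 0 0 0 0"

```text
t: 8.72
tcp_pos: [0.4818, -0.1213, 0.338]
eef_rot: [-0.087, 0.952, -0.053, 0.288]
force: [-2.1, -0.4, -0.0]
grip_width: 0.0235
finger_force: 59.6
```

>>> play_rows --rows "0 0 0.0015 0 0 0 0; 0 0 0.0015 0 0 0 0"

```text
t: 8.98
tcp_pos: [0.4835, -0.1209, 0.3355]
eef_rot: [-0.087, 0.952, -0.053, 0.288]
force: [-3.3, -0.5, -0.1]
grip_width: 0.0233
finger_force: 59.7
```

>>> play_rows --rows "0 0 0.0015 0 0 0 0; 0 0 0.0015 0 0 0 0"

```text
t: 9.22
tcp_pos: [0.4851, -0.1206, 0.3331]
eef_rot: [-0.087, 0.952, -0.053, 0.288]
force: [-4.4, -0.6, 2.7]
grip_width: 0.0229
finger_force: 60.1
```

>>> play_rows --rows "0 0 0.0005 0 0 0 0; 0 0 0 0 0 0 0; 0 0 0 0 0 0 0"

```text
t: 9.6
tcp_pos: [0.4853, -0.1205, 0.3327]
eef_rot: [-0.087, 0.952, -0.053, 0.288]
force: [-4.1, -0.1, 2.9]
grip_width: 0.0232
finger_force: 60.1
```

Run:
```python
from h import *
f=[]
for i in range(6): read_camera("side");f.append(state()["force"]@N)
s=state();R0=rot(s["eef_rot"]);print(np.round(f,2),np.mean(f),s["t"],s["tcp_pos"],R0.as_matrix()[:,2]@N,R0.inv().apply(CODE-s["tcp_pos"]),s["ft_torque"])
```

```text
[4.56 4.67 5.04 4.67 4.73 4.93] 4.769286611365785 9.9 [ 0.48536948 -0.12051075  0.33273869] -1.0000463506740738 [-0.00062842  0.00065157  0.2566187 ] [0.07158964 0.57624935 0.18034071]
```

>>> play_rows --rows "0 0 0.0007 0 0 0 0; 0 0 0 0 0 0 0; 0 0 0 0 0 0 0; 0 0 0 0 0 0 0; 0 0 0 0 0 0 0; 0 0 0 0 0 0 0; 0 0 0 0 0 0 0; 0 0 0 0 0 0 0"

```text
t: 10.9
tcp_pos: [0.4858, -0.1204, 0.3322]
eef_rot: [-0.087, 0.952, -0.053, 0.288]
force: [-4.0, -1.0, 3.9]
grip_width: 0.023
finger_force: 60.2
```

>>> play_rows --rows "0 0 0 0 0 0 0; 0 0 0 0 0 0 0; 0 0 0 0 0 0 0; 0 0 0 0 0 0 0; 0 0 0 0 0 0 0; 0 0 0 0 0 0 0; 0 0 0 0 0 0 0; 0 0 0 0 0 0 0"

```text
t: 11.9
tcp_pos: [0.4857, -0.1204, 0.3321]
eef_rot: [-0.087, 0.952, -0.053, 0.288]
force: [-4.6, -0.8, 3.8]
grip_width: 0.0231
finger_force: 60.2
```

Run:
```python
from h import *
f=[]
for i in range(6): im,d=read_camera("side");f.append(state()["force"]@N)
im2,_=read_camera("top")
print(np.round(f,2),np.mean(f))
A=[cv2.resize(im2[135:185,275:337],(375,300),interpolation=cv2.INTER_CUBIC),cv2.resize(im[110:170,250:325],(375,300),interpolation=cv2.INTER_CUBIC)]
cv2.imwrite("pics/hold.png",np.vstack(A))
```

```text
[5.37 4.37 5.08 5.29 4.85 4.81] 4.962324617197201
```

View pics/hold.png

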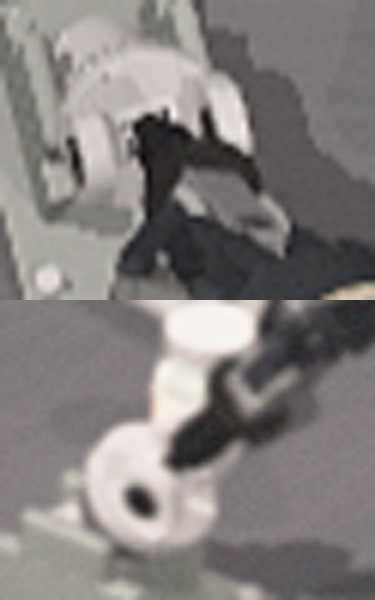

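The nose sits on the code. The force has held steady for over 2 s at about 7 N, which puts the nose about 3.5 mm in. Now I retract.

>>> play_rows --rows "0 0 -0.003 0 0 0 0; 0 0 -0.008 0 0 0 0; 0 0 -0.015 0 0 0 0; 0 0 -0.02 0 0 0 0; 0 0 -0.02 0 0 0 0; 0 0 -0.014 0 0 0 0; 0 0 -0.003 0 0 0 0; 0 0 0 0 0 0 0"

```text
t: 13.25
tcp_pos: [0.4396, -0.1316, 0.4001]
eef_rot: [-0.087, 0.952, -0.053, 0.288]
force: [-0.3, 0.1, -2.2]
grip_width: 0.024
finger_force: 59.5
```

Run:
```python
from h import *
s=state();print(s["tcp_pos"])
plan([.46,-.2776,.4273],R.from_quat([.998471,-.055282,0,0]),8,0)
```

```text
[ 0.43959835 -0.13164944  0.40007118]
0.0067 0.0171 -0.0038 -1.49 -4.11 -0.00 0; 0.0064 0.0172 -0.0038 -1.49 -4.11 -0.00 0; 0.0061 0.0173 -0.0038 -1.49 -4.11 -0.00 0; 0.0059 0.0174 -0.0038 -1.49 -4.11 -0.00 0; 0.0056 0.0175 -0.0038 -1.49 -4.11 -0.00 0; 0.0053 0.0176 -0.0037 -1.49 -4.11 -0.00 0; 0.0051 0.0177 -0.0036 -1.49 -4.11 -0.00 0; 0.0048 0.0178 -0.0035 -1.49 -4.11 -0.00 0
```

>>> play_rows --rows "0.0067 0.0171 -0.0038 -1.49 -4.11 0 0; 0.0064 0.0172 -0.0038 -1.49 -4.11 0 0; 0.0061 0.0173 -0.0038 -1.49 -4.11 0 0; 0.0059 0.0174 -0.0038 -1.49 -4.11 0 0; 0.0056 0.0175 -0.0038 -1.49 -4.11 0 0; 0.0053 0.0176 -0.0037 -1.49 -4.11 0 0; 0.0051 0.0177 -0.0036 -1.49 -4.11 0 0; 0.0048 0.0178 -0.0035 -1.49 -4.11 0 0"

```text
t: 14.25
tcp_pos: [0.4605, -0.2781, 0.4263]
eef_rot: [-0.0, 0.998, -0.055, -0.002]
force: [0.3, 0.6, -2.2]
grip_width: 0.0234
finger_force: 59.3
```

>>> play_rows --rows "0 0 0 0 0 0 0; 0 0 0 0 0 0 0"

```text
t: 14.5
tcp_pos: [0.4601, -0.2771, 0.4263]
eef_rot: [-0.001, 0.998, -0.055, 0.0]
force: [-0.5, 0.6, -3.0]
grip_width: 0.0235
finger_force: 59.3
```

Run:
```python
from h import *
s=state();R1=R.from_quat([.998471,-.055282,0,0]);R0=rot(s["eef_rot"]);print(s["tcp_pos"],R0.inv().apply(np.array([.46,-.2776,.3068])-s["tcp_pos"]),np.degrees((R0.inv()*R1).as_rotvec()))
```

```text
[ 0.4600552  -0.27712539  0.42630739] [-1.97426526e-05  6.93311031e-04  1.19506334e-01] [-0.10332203 -0.00819639  0.01748147]
```

>>> play_rows --rows "0 0.0004 0.02 0 0 0 0; 0 0 0.025 0 0 0 0; 0 0 0.025 0 0 0 0; 0 0 0.025 0 0 0 0; 0 0 0.015 0 0 0 0; 0 0 0.006 0 0 0 0; 0 0 0.002 0 0 0 0; 0 0 0 0 0 0 0"

```text
t: 15.5
tcp_pos: [0.4602, -0.2782, 0.3097]
eef_rot: [0.0, 0.998, -0.055, 0.0]
force: [-0.3, 0.8, -2.2]
grip_width: 0.0233
finger_force: 59.3
```

>>> play_rows --rows "0 0 0.001 0 0 0 0; 0 0 0.001 0 0 0 0; 0 0 0 0 0 0 0"

```text
t: 15.88
tcp_pos: [0.4599, -0.2782, 0.3072]
eef_rot: [0.0, 0.998, -0.055, 0.0]
force: [-0.3, -0.2, -2.0]
grip_width: 0.0232
finger_force: 59.3
```

>>> play_rows --rows "0 0 0.0008 0 0 0 0; 0 0 0.0007 0 0 0 0; 0 0 0 0 0 0 0; 0 0 0 0 0 0 0"

```text
t: 16.38
tcp_pos: [0.46, -0.2781, 0.3056]
eef_rot: [-0.0, 0.998, -0.055, -0.0]
force: [-0.4, -0.7, -3.1]
grip_width: 0.0233
finger_force: 59.3
```

>>> play_rows --rows "0 0 0.0004 0 0 0 0; 0 0 0 0 0 0 0; 0 0 0 0 0 0 0"

```text
t: 16.75
tcp_pos: [0.46, -0.2782, 0.3053]
eef_rot: [0.0, 0.998, -0.055, 0.0]
force: [-0.3, 0.0, 0.1]
grip_width: 0.0235
finger_force: 59.6
```

>>> play_rows --rows "0 0 0 0 0 0 0.35; 0 0 0 0 0 0 0.5; 0 0 0 0 0 0 0.7; 0 0 0 0 0 0 1; 0 0 0 0 0 0 1; 0 0 0 0 0 0 1; 0 0 0 0 0 0 1; 0 0 0 0 0 0 1"

```text
t: 17.75
tcp_pos: [0.4599, -0.2782, 0.3052]
eef_rot: [0.0, 0.998, -0.055, 0.0]
force: [-0.2, -0.8, -0.2]
grip_width: 0.0853
finger_force: 0.0
```

>>> play_rows --rows "0 0 -0.01 0 0 0 1; 0 0 -0.02 0 0 0 1; 0 0 -0.03 0 0 0 1; 0 0 -0.04 0 0 0 1; 0 0 -0.04 0 0 0 1; 0 0 -0.02 0 0 0 1; 0 0 0 0 0 0 1; 0 0 0 0 0 0 1"

```text
t: 18.75
tcp_pos: [0.4597, -0.278, 0.4648]
eef_rot: [-0.0, 0.998, -0.055, -0.0]
force: [1.5, 0.1, 0.9]
grip_width: 0.0854
finger_force: 0.0
```

>>> play_rows --rows "-0.02 0.04 0 0 0 0 1; -0.02 0.04 0 0 0 0 1; -0.02 0.04 0 0 0 0 1; -0.02 0.04 0 0 0 0 1; 0 0.04 0 0 0 0 1; 0 0 0 0 0 0 1; 0 0 0 0 0 0 1"

```text
t: 19.62
tcp_pos: [0.3582, -0.4677, 0.4641]
eef_rot: [-0.001, 0.998, -0.055, -0.001]
force: [0.2, -0.3, 0.2]
grip_width: 0.0859
finger_force: 0.0
```

Run:
```python
from h import *
im,d=read_camera("top");cv2.imwrite("pics/end.png",cv2.resize(im,(800,600)));P=cloud("top",d).reshape(-1,3)
m=(np.linalg.norm(P[:,:2]-RD,axis=1)<.04)&(P[:,2]>.172)&(P[:,2]<.2);Y=P[m];print(len(Y),np.median(Y,0),cv2.minAreaRect((Y[:,:2]*1000).astype(np.float32)),state()["t"])
```

```text
121 [ 0.46019114 -0.27602015  0.18505559] ((460.21673583984375, -277.5513916015625), (25.197206497192383, 24.024126052856445), 84.17528533935547) 19.675
```

View pics/end.png

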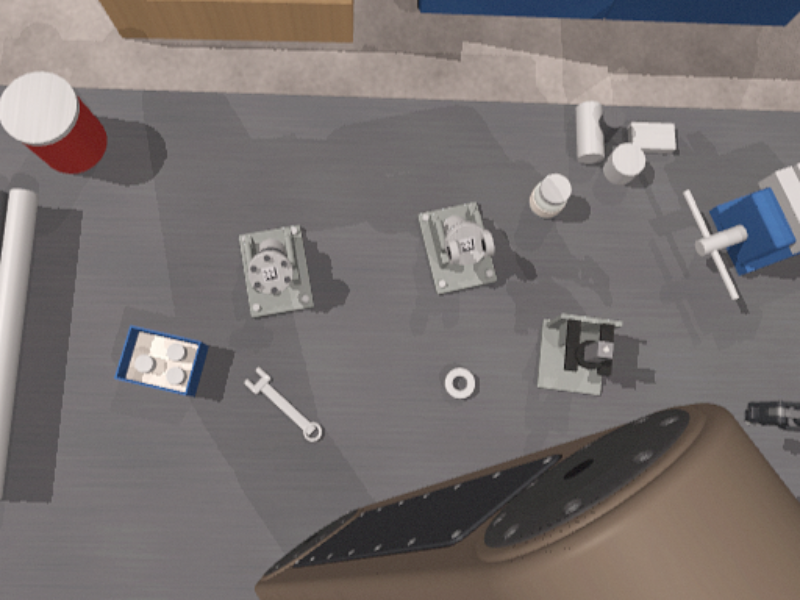

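The reader hangs upright in its holder at (605,352), with its top at 0.185 m as at the start. The fork is pushed in at (466,243) and the bystanders haven't moved.

```bash
python3 -c "
from bench import hand_in
print(hand_in())"
```

```text
the job is handed in; nothing more can be done
None
```

I held the reader's nose on the fork's code for over 2 s at about 7 N (roughly 3.5 mm in, estimated from the wrist force), hung it back in its holder, and handed the job in at about 20 s; no verdict was returned.

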